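# Offer sweets from the spring-lidded box

### The arm

A 6-joint arm with a two-finger parallel gripper is mounted at the origin on the work surface. World frame = base frame: x ahead of the robot, y to its left, z up, the work surface at z = 0. Lengths are in m, angles in rad, forces in N, time in s.
With the tool pointing down it reaches from about 0.3 to 0.95 m from the base axis. Payload 3.1 kg.
Tool frame: the origin (TCP) lies at the centre of the arm's flange, where the gripper is bolted on; the fingertips stand 173 mm ahead of it and the grasp point (between the pads) lies 155 mm ahead of it; x points along the fingers, y is the direction in which the jaws open and shut, and the axes are right-handed (so a half turn about x gives the same grasp; the last joint's range is limited). The gripper opens to 85 mm and grips with 20 to 120 N. Pads are 22 mm wide; open, the fingers measure 114 mm over their backs; the gripper's body (76 mm by 85 mm) begins 54 mm behind the grasp point. The pads swing forward as they close: fully open they stand 13 mm farther back than shut.
Start: joints at [-1.217, 0.308, 1.634, -0, 1.2, -0.07], TCP at [0.257, -0.57, 0.405] pointing down, gripper open.
Joint ranges: [-3.06, 3.06], [-0.79, 1.96], [0.05, 2.63], [-1.19, 4.34], [0.05, 2.64], [-2.94, 2.94]. Speed limits (rad/s): [2.79, 2.79, 3.14, 3.14, 3.14, 3.14].

### API

Orientations are given as a rotation vector (axis times angle).
In Python, from cell import readout, viewer, arm gives the robot as it stands.
- The arm moves only by the tool carry_out, never from a script. Its argument "steps" is a list of rows, each an object with "slide": the shift along the tool's x, y, z in m, a list of three; "delta_rot": the turn, a rotation vector about the tool's x, y, z in rad, a list of three. A call has 1 to 20 rows; each row shifts and turns the commanded pose from where the row before left it, along the tool's axes as they then stand; what a row does not reach is not made up. A row lasts 1/10 s, in which the tool goes at most 50 mm and 8.59 degrees, less where a joint would pass 70% of its speed; a pose out of reach is approached as far as the arm can. A call is refused whole if a number of a shift passes 0.05 or a number of a turn 0.15, either way. A call with a gripper value outside its range is refused whole. "gripper" is the finger opening in m, from 0 to 0.0854, set as the call begins (left out, the last holds). The fingers move at their own pace and stop on an object; "squeeze" is the grip in N (left out, the last holds). Time passes only in rows, so rows that do not move let the fingers close. It gives the time, the measured TCP pose, the force and the opening at its end, in the units of the state.
- readout.get_state(): the state, without advancing time (a new reading comes with each control period).
- viewer.camera(name): name is "scene" or "top"; returns the picture (384x512x3 uint8, red, green, blue); there is no depth.
- viewer.camera_info(name): a dict with "K" (3x3 intrinsics, pixels), "view" (4x4, takes a point from world to camera coordinates). Camera axes: x right, y down, z forward; pixel columns grow to the right and rows downward; lengths in m; the calibration is good to about 2 mm. A picture is of the moment at which its call begins. camera_info takes no time and is no camera call.
- arm.finish_job(): hands the job in, once; it reports no verdict.
The state is a dict: "time_s": time; "qpos": joint angles; "qvel": joint speeds; "joint_efforts": joint torques, N m; "tool_pos": TCP position; "eef_rot": TCP orientation; "contact_force": force on the tool from outside, world axes, zero at the start; "wrist_torque": the same for the moment, N m; "gripper_width": opening from 0.0 (shut) to 1.0 (fully open).
Only numpy, scipy, OpenCV 4.12 (cv2) and the standard library are available. Lean on these libraries where they do the work, as an engineer would, in place of code of your own. Each camera call takes 0.05 s, during which the arm holds its last target.

### The job

Pick up the bamboo sweet box, turn it and set it down flat on the dark serving board, its back end flush against the stop bar, midway between the yellow lines, and its red tab end pointing away from the bar. Then slide its sprung white shutter by the red tab towards the bar to half travel (front edge at the red marks on the rails) so that only the front sweets can be taken, never more than three quarters open, and finish while holding it there: do not let go. Leave the crockery and the jar alone and do not tip the box over.

Things in the scene. Friction and masses are not known exactly. Their poses are not given: they have to be found in the camera images.
- box_center (a point): Centre of the loose bamboo sweet box, half-way up (29 mm above its underside). Box 180 mm long (its x), 56 mm wide (its y), 58 mm high with its two rails, straight sides, about 0.5 kg; it stands on the table at the start. Grasp it across its width at the middle. Own axes: +x to its plain back end, -x to the end with the red tab, z up. White shutter on top between the rails, tab near the -x end.
- box_back (a point): Foot of the box's plain back end: on its underside, 90 mm along +x from the middle. This end goes against the stop bar.
- tab (a point): Centre of the red tab standing on the shutter: 12 mm thick along the box's x, 30 mm wide along its y, 34 mm tall (17 mm above and below this point; the shutter's top face is at its foot, 54.5 mm above the box's underside; the rails beside it, 48 to 56 mm apart over their inner and outer faces, rise 3.5 mm above that face). Shutter closed: 80 mm from the box's middle along its -x. Same axes as the box.
- shutter (a joint): Travel of the shutter in m: 0 closed, grows as the tab is moved along the box's +x (towards the back end), 0.070 fully open, half travel 0.035. A spring pulls it shut with about 3.3 N when closed, 7 N at half, 11 N fully open. At half the shutter's front edge meets the red marks on the two rails.
- stop_face (a point): Foot of the stop bar's face, middle of its width, on the top of the dark serving board (6 mm above the table). Board and bar are fixed together and to the table. Axes: +x into the bar, -x out along the board (210 mm long from the face, 110 mm wide), z up. Bar 110 mm wide, 66 mm high above the board, 22 mm thick. Yellow lines along the board at y = +-34 mm.
- bowl: White bowl, 110 mm across, 60 mm high, loose; origin under its middle. Bystander; box and bowl may stand on either side of the board.
- jar: Amber jar with a red cap, 68 mm across, 100 mm high, loose; origin under its middle. Bystander.
- mug: Blue mug, 80 mm across, 90 mm high, loose; origin under its middle. Bystander.
Things that resemble listed ones, but are neither listed nor needed, are in the scene too. Leave any purple look-alike of the part that bears box_center alone.

How it is judged:
By the outcome, as a careful person would: the job done as asked, in the order asked, and still so for the second after the job is handed in, while the arm keeps its last pose, push and grip.
It also fails if it takes over 50 s, if anything falls off the work surface, if the arm or the gripper's body presses on something with over 40 N, if the wrist force passes 120 N, or if a joint passes its speed limit or range.

## Working session

There is one attempt and no reset: what is moved stays moved. The work goes in short steps, Python scripts to look and compute and a tool call to move; the robot and the scene stay as the last step left them, time stands still between calls to the robot, and variables do not carry over. Pictures are saved under pics/ and viewed, and the job is handed in when it is done.

Besides the shell and the picture viewer there is one more tool, called by a JSON object that holds its "name" and its "arguments". carry_out: Moves the arm, as the interface text tells. Its arguments: {"type":"object","properties":{"steps":{"type":"array"},"gripper":{"type":"number"},"squeeze":{"type":"number"}},"required":["steps"]}

```bash
ls; mkdir -p pics; python3 - <<'E'
from cell import readout, viewer, arm
import cv2, numpy as np
s=readout.get_state(); print({k:np.round(v,3) for k,v in s.items()})
for n in("scene","top"):
    im=viewer.camera(n); cv2.imwrite(f'pics/{n}0.png',cv2.cvtColor(im,cv2.COLOR_RGB2BGR))
    print({k:np.round(v,4) for k,v in viewer.camera_info(n).items()})
E
```

```text
pics
{'time_s': np.float64(0.0), 'qpos': array([-1.217,  0.309,  1.635, -0.   ,  1.2  , -0.07 ]), 'qvel': array([ 0.   , -0.001, -0.001,  0.001, -0.002, -0.001]), 'joint_efforts': array([ 0.0000e+00, -4.1525e+01, -2.7667e+01, -0.0000e+00,  1.0000e-02,
        0.0000e+00]), 'tool_pos': array([ 0.257, -0.569,  0.403]), 'eef_rot': array([ 1.988,  0.43 , -1.989]), 'contact_force': array([-0.113,  0.098,  0.292]), 'wrist_torque': array([-0.034,  0.022, -0.016]), 'gripper_width': np.float64(0.995)}
{'K': array([[395.4428,   0.    , 255.92  ],
       [  0.    , 395.4428, 200.1797],
       [  0.    ,   0.    ,   1.    ]]), 'view': array([[-0.8852,  0.4649, -0.0165,  0.4547],
       [ 0.3599,  0.6619, -0.6575, -0.1453],
       [-0.2947, -0.588 , -0.7532,  1.2804],
       [ 0.    ,  0.    ,  0.    ,  1.    ]])}
{'K': array([[381.6798,   0.    , 246.9676],
       [  0.    , 381.6798, 193.0051],
       [  0.    ,   0.    ,   1.    ]]), 'view': array([[ 0.0362, -0.9993,  0.0037,  0.0025],
       [-0.9707, -0.0361, -0.2375,  0.5312],
       [ 0.2375,  0.005 , -0.9714,  1.0021],
       [ 0.    ,  0.    ,  0.    ,  1.    ]])}
```

View pics/scene0.png

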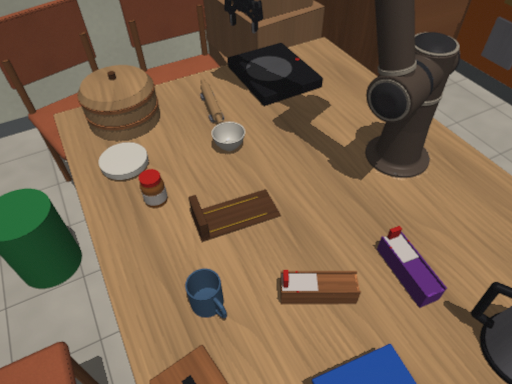

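View pics/top0.png

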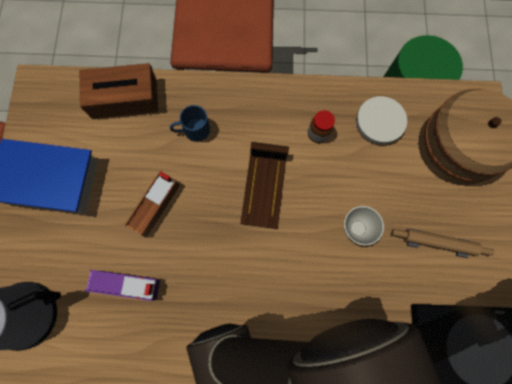

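Top picture: candidates are the brown box with white shutter and red tab at (155,203), tab at (165,177), which is my choice; the purple look-alike at (123,285); and the slotted brown block at (118,92). In the scene view the brown box is at (318,288). The board is at (266,186) in the top picture, with its bar at the far end (268,150). I'll crop to check the choice.

```bash
python3 - <<'E'
import cv2, numpy as np
a=cv2.imread('pics/top0.png'); b=cv2.imread('pics/scene0.png')
c=cv2.resize(a[120:240,110:310],None,fx=4,fy=4,interpolation=cv2.INTER_CUBIC)
cv2.imwrite('pics/c1.png',c)
c=cv2.resize(b[175:315,180:370],None,fx=4,fy=4,interpolation=cv2.INTER_CUBIC)
cv2.imwrite('pics/c2.png',c)
E
```

```text
(no output)
```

View pics/c1.png

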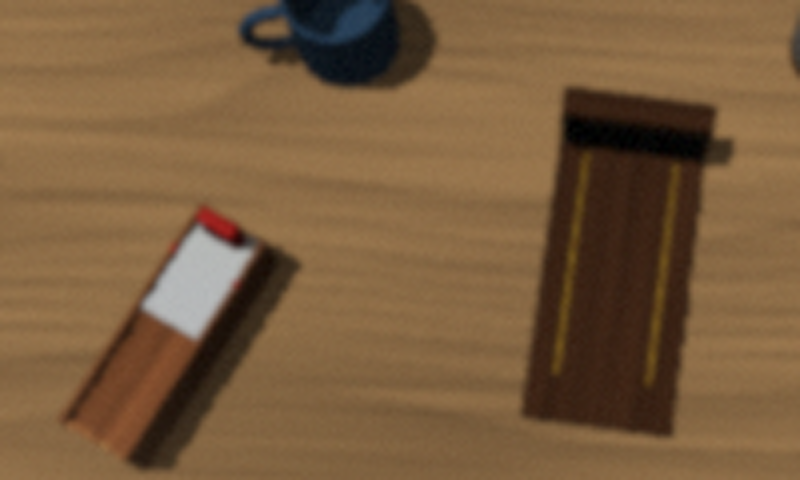

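View pics/c2.png

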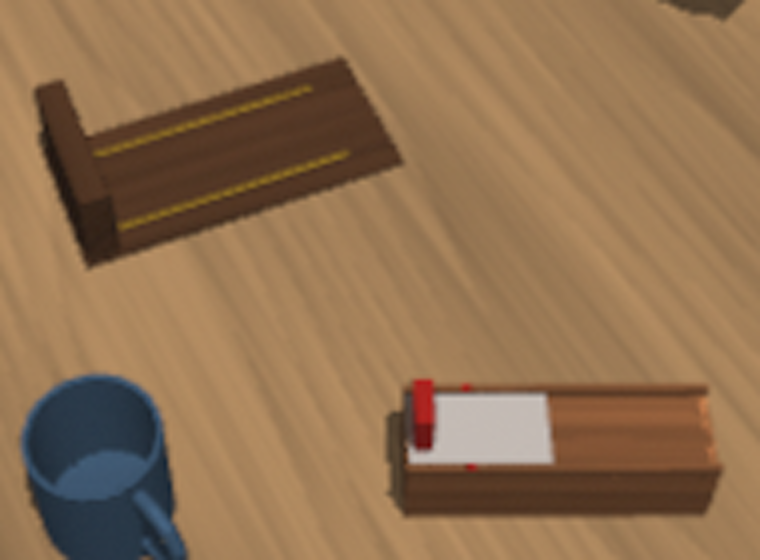

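The crops confirm it: brown box, white shutter, red tab (tab at (165,175) in top, (286,278) in scene). Next I measure it.

```bash
cat > h.py <<'E'
import numpy as np, cv2
from cell import readout, viewer, arm
I={n:viewer.camera_info(n) for n in('scene','top')}
def ray(n,u,v):
    K,V=np.array(I[n]['K']),np.array(I[n]['view']);R,t=V[:3,:3],V[:3,3]
    return -R.T@t, R.T@np.linalg.solve(K,[u,v,1.])
def pl(n,u,v,z):
    c,d=ray(n,u,v); return c+d*(z-c[2])/d[2]
def tri(a,b):
    A=[];B=[]
    for n,p in(('scene',a),('top',b)):
        c,d=ray(n,*p);d=d/np.linalg.norm(d);P=np.eye(3)-np.outer(d,d);A.append(P);B.append(P@c)
    x=np.linalg.lstsq(np.vstack(A),np.hstack(B),rcond=None)[0]
    r=[np.linalg.norm(P@x-q) for P,q in zip(A,B)]
    return x,r
def proj(n,p):
    K,V=np.array(I[n]['K']),np.array(I[n]['view']);q=K@(V[:3,:3]@p+V[:3,3]);return q[:2]/q[2]
E
python3 - <<'E'
from h import *
np.set_printoptions(precision=4,suppress=True)
im={n:cv2.imread(f'pics/{n}0.png') for n in('scene','top')}
for n in im:
    hsv=cv2.cvtColor(im[n],cv2.COLOR_BGR2HSV)
    roi=np.zeros(hsv.shape[:2],np.uint8)
    if n=='top': roi[150:225,240:290]=1
    else: roi[185:240,190:280]=1
    m=cv2.inRange(hsv,(18,120,70),(35,255,255))*roi
    k,l,st,c=cv2.connectedComponentsWithStats(m)
    for i in range(1,k):
        if st[i,4]<12: continue
        v,u=np.nonzero(l==i)
        P=np.array([pl(n,a,b,.0065)[:2] for a,b in zip(u,v)])
        mu=P.mean(0); d=np.linalg.svd(P-mu)[2][0]; d*=np.sign(d[0]); s=(P-mu)@d
        print(n,'yellow',st[i],'mean',mu,'yaw',np.degrees(np.arctan2(d[1],d[0])),'ends',mu+d*s.min(),mu+d*s.max(), 'res',np.std((P-mu)@[-d[1],d[0]]))
C1=lambda u,v:(110+(u+.5)/4-.5,120+(v+.5)/4-.5)
C2=lambda u,v:(180+(u+.5)/4-.5,175+(v+.5)/4-.5)
print('box top corners, tri')
for nm,a,b in(('back far(right)',(708,388),(62,420)),('back near',(718,467),(132,463)),):
    pass
t={'BL':(62,420),'BR':(128,463),'FR':(268,243),'FL':(202,205)}
s={'BR':(708,388),'BL':(720,467),'FL':(405,468),'FR':(405,387)}
for k in t:
    print(k,pl('top',*C1(*t[k]),.058),pl('scene',*C2(*s[k]),.058),*tri(C2(*s[k]),C1(*t[k])))
print('bottom BL,FL scene', pl('scene',*C2(708,515),0),pl('scene',*C2(404,515),0))
print('board near', pl('top',*C1(522,415),.006),pl('top',*C1(672,435),.006))
print('board near sc', pl('scene',*C2(403,161),.006),pl('scene',*C2(345,58),.006))
print('bar back top', pl('top',*C1(566,88),.072),pl('top',*C1(715,106),.072))
print('bar front top', pl('top',*C1(567,117),.072),pl('top',*C1(711,133),.072))
print('bar sc front top', pl('scene',*C2(62,81),.072),pl('scene',*C2(116,195),.072))
print('bar foot top', pl('top',*C1(566,146),.006),pl('top',*C1(706,158),.006))
E
```

```text
scene yellow [203 196  55  18 101] mean [ 0.5653 -0.0612] yaw -5.6086093607840395 ends [ 0.4815 -0.053 ] [ 0.6469 -0.0692] res 0.001912664339059658
scene yellow [209 213  58  20 112] mean [0.5738 0.0063] yaw -5.737886150502751 ends [0.4891 0.0148] [ 0.6571 -0.002 ] res 0.0018670132794965748
top yellow [253 161   4  19  34] mean [0.6165 0.0023] yaw -4.897696900523152 ends [0.5882 0.0047] [ 0.645  -0.0002] res 0.0015087118208038611
top yellow [271 173   7  42  72] mean [ 0.5446 -0.0585] yaw -5.614780773878848 ends [ 0.4843 -0.0526] [ 0.6096 -0.0649] res 0.0014723183926923851
top yellow [248 182   6  31  59] mean [0.5355 0.0106] yaw -5.71807472483774 ends [0.4878 0.0153] [0.5792 0.0062] res 0.0016282840118967393
box top corners, tri
BL [0.4303 0.3536 0.058 ] [0.4326 0.3555 0.058 ] [0.4309 0.3545 0.0548] [np.float64(0.0001789017948033844), np.float64(0.00017890179480337484)]
BR [0.4024 0.3053 0.058 ] [0.4071 0.3107 0.058 ] [0.4032 0.3075 0.0503] [np.float64(0.00017927060296252925), np.float64(0.00017927060296271007)]
FR [0.5616 0.2223 0.058 ] [0.5642 0.2255 0.058 ] [0.5628 0.2232 0.0535] [np.float64(8.0799263791619e-05), np.float64(8.079926379182891e-05)]
FL [0.5879 0.2714 0.058 ] [0.5908 0.2714 0.058 ] [0.5893 0.2712 0.0559] [np.float64(0.0010972066663692036), np.float64(0.0010972066663696338)]
bottom BL,FL scene [0.4301 0.3576 0.    ] [0.5897 0.2721 0.    ]
board near [0.4538 0.0388 0.006 ] [ 0.4432 -0.0699  0.006 ]
board near sc [0.4565 0.04   0.006 ] [ 0.445  -0.0665  0.006 ]
bar back top [0.6807 0.0155 0.072 ] [ 0.6711 -0.0914  0.072 ]
bar front top [0.6588 0.014  0.072 ] [ 0.6506 -0.0887  0.072 ]
bar sc front top [ 0.6549 -0.087   0.072 ] [0.6613 0.0217 0.072 ]
bar foot top [0.66   0.0138 0.006 ] [ 0.6544 -0.092   0.006 ]
```

```bash
python3 - <<'E'
from h import *
from scipy.spatial.transform import Rotation as Ro
s=readout.get_state(); R=Ro.from_rotvec(s['eef_rot']).as_matrix(); print(R.round(3), s['tool_pos'])
y=R[:,1]; print('jaw yaw',np.degrees(np.arctan2(y[1],y[0])),'z yaw',np.degrees(np.arctan2(R[1,2],R[0,2])))
E
```

```text
[[-0.001  0.411 -0.912]
 [ 0.002 -0.912 -0.411]
 [-1.    -0.002 -0.   ]] [ 0.25685641 -0.56935151  0.40351801]
jaw yaw -65.71929563593307 z yaw -155.71931324040574
```

Measured:

| Item | Result |
|---|---|
| Box centre | (0.497, 0.290) |
| Box yaw | about 152.3° |
| Box top corners | z about 0.054, length 178–180 mm (180 given) |
| Board axis | -5.65° |
| Yellow line spacing | 68 mm |
| Stop face | about (0.657, -0.036) |

These fit the sizes given. I'll move over the box now.

{"name": "carry_out", "arguments": {"steps": [{"slide":[0.005,-0.0342,-0.0286],"delta_rot":[0,0,0]},{"slide":[0.005,-0.0342,-0.0286],"delta_rot":[0,0,0]},{"slide":[0.005,-0.0342,-0.0286],"delta_rot":[0,0,0]},{"slide":[0.005,-0.0342,-0.0286],"delta_rot":[0,0,0]},{"slide":[0.005,-0.0342,-0.0286],"delta_rot":[0,0,0]},{"slide":[0.005,-0.0342,-0.0286],"delta_rot":[0,0,0]},{"slide":[0.005,-0.0342,-0.0286],"delta_rot":[0,0,0]},{"slide":[0.005,-0.0342,-0.0286],"delta_rot":[0,0,0]},{"slide":[0.005,-0.0342,-0.0286],"delta_rot":[0,0,0]},{"slide":[0.005,-0.0342,-0.0286],"delta_rot":[0,0,0]},{"slide":[0.005,-0.0342,-0.0286],"delta_rot":[0,0,0]},{"slide":[0.005,-0.0342,-0.0286],"delta_rot":[0,0,0]},{"slide":[0.005,-0.0342,-0.0286],"delta_rot":[0,0,0]},{"slide":[0.005,-0.0342,-0.0286],"delta_rot":[0,0,0]},{"slide":[0.005,-0.0342,-0.0286],"delta_rot":[0,0,0]},{"slide":[0.005,-0.0342,-0.0286],"delta_rot":[0,0,0]},{"slide":[0.005,-0.0342,-0.0286],"delta_rot":[0,0,0]},{"slide":[0.005,-0.0342,-0.0286],"delta_rot":[0,0,0]},{"slide":[0.005,-0.0342,-0.0286],"delta_rot":[0,0,0]},{"slide":[0.005,-0.0342,-0.0286],"delta_rot":[0,0,0]}], "gripper": 0.0854}}

```text
time_s: 2.1
tool_pos: [0.497, 0.2908, 0.304]
eef_rot: [1.986, 0.428, -1.988]
contact_force: [0.8, -0.5, 0.8]
gripper_width: 1.001
```

{"name": "carry_out", "arguments": {"steps": [{"slide":[0,0,0],"delta_rot":[-0.149,0,0]},{"slide":[0,0,0],"delta_rot":[-0.149,0,0]},{"slide":[0,0,0],"delta_rot":[-0.149,0,0]},{"slide":[0,0,0],"delta_rot":[-0.149,0,0]},{"slide":[0,0,0],"delta_rot":[-0.149,0,0]},{"slide":[0,0,0],"delta_rot":[-0.149,0,0]},{"slide":[0,0,0],"delta_rot":[-0.149,0,0]},{"slide":[0,0,0],"delta_rot":[-0.149,0,0]},{"slide":[0,0,0],"delta_rot":[-0.149,0,0]},{"slide":[0,0,0],"delta_rot":[-0.149,0,0]},{"slide":[0,0,0],"delta_rot":[-0.149,0,0]},{"slide":[0,0,0],"delta_rot":[-0.149,0,0]},{"slide":[0,0,0],"delta_rot":[-0.149,0,0]},{"slide":[0,0,0],"delta_rot":[-0.149,0,0]},{"slide":[0,0,0],"delta_rot":[-0.149,0,0]},{"slide":[0,0,0],"delta_rot":[0,0,0]},{"slide":[0,0,0],"delta_rot":[0,0,0]}]}}

```text
time_s: 3.8
tool_pos: [0.4969, 0.2889, 0.3043]
eef_rot: [0.381, 1.538, -0.381]
contact_force: [0.3, -1.1, 0.7]
gripper_width: 1.001
```

```bash
cat >> h.py <<'E'
from scipy.spatial.transform import Rotation as Ro
def st():
    s=readout.get_state(); R=Ro.from_rotvec(s['eef_rot']).as_matrix()
    print('t',round(float(s['time_s']),2),'pos',np.round(s['tool_pos'],4),'jawyaw',round(np.degrees(np.arctan2(R[1,1],R[0,1])),2),'down',np.round(R[:,0],4),'F',np.round(s['contact_force'],1),'w',round(float(s['gripper_width'])*85.4,1),'q',np.round(s['qpos'],2))
    return s,R
def pic(n,f,crop=None,k=1):
    im=cv2.cvtColor(viewer.camera(n),cv2.COLOR_RGB2BGR); cv2.imwrite('pics/raw_'+f,im)
    if crop: u,v,w,h=crop; im=cv2.resize(im[v:v+h,u:u+w],None,fx=k,fy=k,interpolation=cv2.INTER_CUBIC)
    cv2.imwrite('pics/'+f,im)
E
python3 - <<'E'
from h import *
s,R=st(); print('tool-frame to box centre', np.round(R.T@(np.array([.497,.2895,.19])-s['tool_pos']),4))
pic('scene','s1.png')
E
```

```text
t 3.8 pos [0.4969 0.2889 0.3043] jawyaw 62.16 down [-7.e-04 -3.e-04 -1.e+00] F [ 0.3 -1.1  0.7] w 85.5 q [ 0.45  0.33  1.83  0.    0.98 -0.63]
tool-frame to box centre [ 0.1143  0.0006 -0.0002]
```

View pics/s1.png

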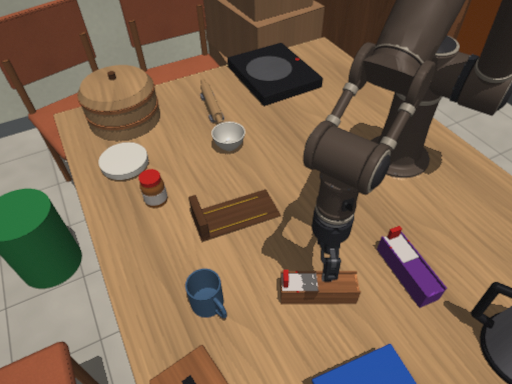

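The gripper is centred over the box at (331,270) and the jaw yaw matches. I'll descend and grip.

{"name": "carry_out", "arguments": {"steps": [{"slide":[0.018,0,0],"delta_rot":[0,0,0]},{"slide":[0.018,0,0],"delta_rot":[0,0,0]},{"slide":[0.018,0,0],"delta_rot":[0,0,0]},{"slide":[0.018,0,0],"delta_rot":[0,0,0]},{"slide":[0.018,0,0],"delta_rot":[0,0,0]},{"slide":[0.014,0,0],"delta_rot":[0,0,0]},{"slide":[0.012,0,0],"delta_rot":[0,0,0]},{"slide":[0,0,0],"delta_rot":[0,0,0]},{"slide":[0,0,0],"delta_rot":[0,0,0]}]}}

```text
time_s: 4.75
tool_pos: [0.4973, 0.2891, 0.1887]
eef_rot: [0.379, 1.537, -0.379]
contact_force: [0.4, -0.1, 0.1]
gripper_width: 1.001
```

{"name": "carry_out", "arguments": {"steps": [{"slide":[0,0,0],"delta_rot":[0,0,0]},{"slide":[0,0,0],"delta_rot":[0,0,0]},{"slide":[0,0,0],"delta_rot":[0,0,0]},{"slide":[0,0,0],"delta_rot":[0,0,0]},{"slide":[0,0,0],"delta_rot":[0,0,0]},{"slide":[0,0,0],"delta_rot":[0,0,0]},{"slide":[0,0,0],"delta_rot":[0,0,0]},{"slide":[0,0,0],"delta_rot":[0,0,0]},{"slide":[0,0,0],"delta_rot":[0,0,0]},{"slide":[0,0,0],"delta_rot":[0,0,0]}], "gripper": 0.03, "squeeze": 50}}

```text
time_s: 5.75
tool_pos: [0.4977, 0.2892, 0.1899]
eef_rot: [0.379, 1.536, -0.378]
contact_force: [-0.6, -0.9, 5.8]
gripper_width: 0.65
```

```bash
python3 - <<'E'
from h import *
st(); pic('scene','s2.png',(240,200,160,130),4)
E
```

```text
t 5.75 pos [0.4977 0.2892 0.1899] jawyaw 62.34 down [ 1.6e-03  6.0e-04 -1.0e+00] F [-0.6 -0.9  5.8] w 55.5 q [ 0.45  0.5   1.87 -0.    0.77 -0.64]
```

View pics/s2.png

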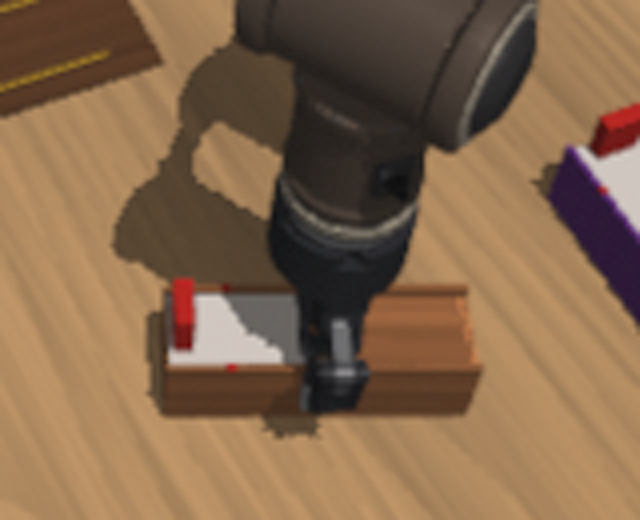

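Gripped (opening 55.5 mm, box width 56). I'll lift it clear.

{"name": "carry_out", "arguments": {"steps": [{"slide":[-0.01,0,0],"delta_rot":[0,0,0]},{"slide":[-0.02,0,0],"delta_rot":[0,0,0]},{"slide":[-0.02,0,0],"delta_rot":[0,0,0]},{"slide":[-0.02,0,0],"delta_rot":[0,0,0]},{"slide":[-0.02,0,0],"delta_rot":[0,0,0]},{"slide":[-0.02,0,0],"delta_rot":[0,0,0]},{"slide":[-0.01,0,0],"delta_rot":[0,0,0]},{"slide":[0,0,0],"delta_rot":[0,0,0]},{"slide":[0,0,0],"delta_rot":[0,0,0]}]}}

```text
time_s: 6.7
tool_pos: [0.4965, 0.2887, 0.3077]
eef_rot: [0.378, 1.539, -0.38]
contact_force: [-0.7, -0.6, -4.6]
gripper_width: 0.65
```

```bash
python3 - <<'E'
from h import *
s,R=st(); d=np.array([np.cos(np.radians(-5.65)),np.sin(np.radians(-5.65))])
pic('scene','s3.png',(240,180,160,130),4)
print('shift',R.T@(np.array([.5671,-.0270,s['tool_pos'][2]])-s['tool_pos']))
E
```

```text
t 6.7 pos [0.4965 0.2887 0.3077] jawyaw 62.34 down [-1.7e-03 -7.0e-04 -1.0e+00] F [-0.7 -0.6 -4.6] w 55.6 q [ 0.45  0.32  1.83  0.    0.99 -0.64]
shift [ 1.15080586e-04 -2.46846307e-01  2.09110752e-01]
```

View pics/s3.png

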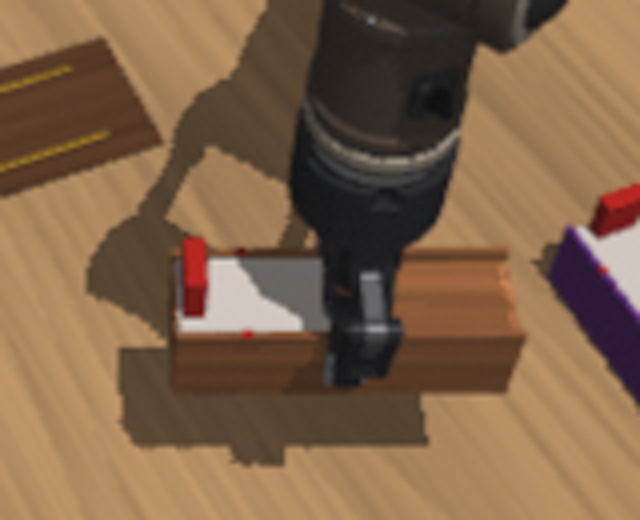

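The box hangs level with its tab at (194,275) in the crop. I'll turn it in place.

{"name": "carry_out", "arguments": {"steps": [{"slide":[0,0,0],"delta_rot":[0.1451,0,0]},{"slide":[0,0,0],"delta_rot":[0.1451,0,0]},{"slide":[0,0,0],"delta_rot":[0.1451,0,0]},{"slide":[0,0,0],"delta_rot":[0.1451,0,0]},{"slide":[0,0,0],"delta_rot":[0.1451,0,0]},{"slide":[0,0,0],"delta_rot":[0.1451,0,0]},{"slide":[0,0,0],"delta_rot":[0.1451,0,0]},{"slide":[0,0,0],"delta_rot":[0.1451,0,0]},{"slide":[0,0,0],"delta_rot":[0.1451,0,0]},{"slide":[0,0,0],"delta_rot":[0.1451,0,0]},{"slide":[0,0,0],"delta_rot":[0.1451,0,0]},{"slide":[0,0,0],"delta_rot":[0.1451,0,0]},{"slide":[0,0,0],"delta_rot":[0.1451,0,0]},{"slide":[0,0,0],"delta_rot":[0.1451,0,0]},{"slide":[0,0,0],"delta_rot":[0.1451,0,0]},{"slide":[0,0,0],"delta_rot":[0.1451,0,0]},{"slide":[0,0,0],"delta_rot":[0.1451,0,0]},{"slide":[0,0,0],"delta_rot":[0.1451,0,0]},{"slide":[0,0,0],"delta_rot":[0.1451,0,0]},{"slide":[0,0,0],"delta_rot":[0,0,0]}]}}

```text
time_s: 8.75
tool_pos: [0.4965, 0.2887, 0.3069]
eef_rot: [-2.169, 0.108, 2.175]
contact_force: [-0.3, -0.4, -5.2]
gripper_width: 0.653
```

```bash
python3 - <<'E'
from h import *
s,R=st()
d=np.array([np.cos(np.radians(-5.65)),np.sin(np.radians(-5.65))]);n=np.array([-d[1],d[0]])
T=d*.547+n*.029
print('shift to 20mm short',T,R.T@(np.array([*T,s['tool_pos'][2]])-s['tool_pos']))
pic('top','t4.png',(60,120,250,160),3)
E
```

```text
t 8.75 pos [0.4965 0.2887 0.3069] jawyaw -95.61 down [-0.0029 -0.0014 -1.    ] F [-0.3 -0.4 -5.2] w 55.8 q [0.45 0.32 1.83 0.   0.99 2.12]
shift to 20mm short [ 0.54719769 -0.02499378] [ 2.91204756e-04  3.07200268e-01 -8.11292909e-02]
```

View pics/t4.png

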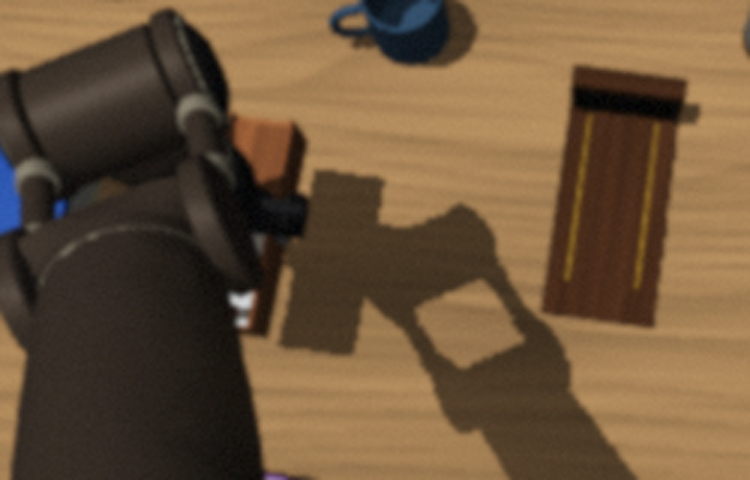

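Turned, with the plain end towards the bar (box back end at (270,140) in the crop). I'll carry it over the board, 20 mm short of the bar.

{"name": "carry_out", "arguments": {"steps": [{"slide":[0,0.016,-0.004],"delta_rot":[0,0,0]},{"slide":[0,0.03,-0.008],"delta_rot":[0,0,0]},{"slide":[0,0.03,-0.008],"delta_rot":[0,0,0]},{"slide":[0,0.03,-0.008],"delta_rot":[0,0,0]},{"slide":[0,0.03,-0.008],"delta_rot":[0,0,0]},{"slide":[0,0.03,-0.008],"delta_rot":[0,0,0]},{"slide":[0,0.03,-0.008],"delta_rot":[0,0,0]},{"slide":[0,0.03,-0.008],"delta_rot":[0,0,0]},{"slide":[0,0.03,-0.008],"delta_rot":[0,0,0]},{"slide":[0,0.03,-0.008],"delta_rot":[0,0,0]},{"slide":[0,0.0212,-0.0051],"delta_rot":[0,0,0]},{"slide":[0,0,0],"delta_rot":[0,0,0]},{"slide":[0,0,0],"delta_rot":[0,0,0]}]}}

```text
time_s: 10.1
tool_pos: [0.5473, -0.0256, 0.3083]
eef_rot: [-2.169, 0.107, 2.172]
contact_force: [-0.1, 1.0, -4.3]
gripper_width: 0.652
```

{"name": "carry_out", "arguments": {"steps": [{"slide":[0.02,0,0],"delta_rot":[0,0,0]},{"slide":[0.02,0,0],"delta_rot":[0,0,0]},{"slide":[0.02,0,0],"delta_rot":[0,0,0]},{"slide":[0.01,0,0],"delta_rot":[0,0,0]},{"slide":[0.01,0,0],"delta_rot":[0,0,0]},{"slide":[0,0,0],"delta_rot":[0,0,0]},{"slide":[0,0,0],"delta_rot":[0,0,0]}]}}

```text
time_s: 10.8
tool_pos: [0.5481, -0.0245, 0.2291]
eef_rot: [-2.172, 0.106, 2.171]
contact_force: [-0.9, -0.8, -5.4]
gripper_width: 0.648
```

```bash
python3 - <<'E'
from h import *
s,R=st()
pic('top','t5.png',(200,120,130,130),4)
pic('scene','s5.png',(160,140,150,120),5)
E
```

```text
t 10.8 pos [ 0.5481 -0.0245  0.2291] jawyaw -95.59 down [ 6.e-04 -1.e-04 -1.e+00] F [-0.9 -0.8 -5.4] w 55.4 q [-0.12  0.4   1.92  0.    0.82  1.54]
```

View pics/t5.png

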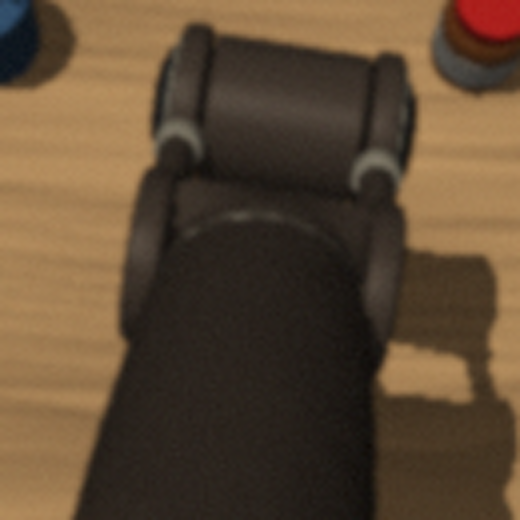

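View pics/s5.png

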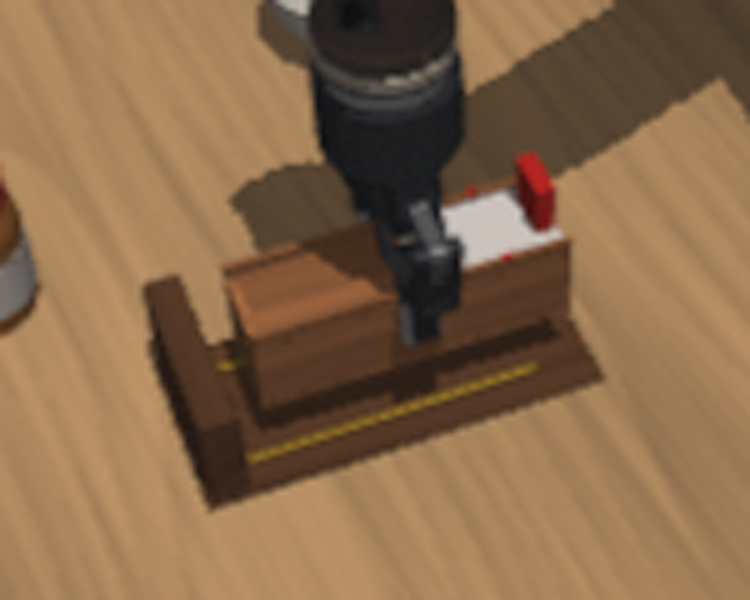

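```bash
python3 - <<'E'
from h import *
C=lambda u,v:(160+(u+.5)/5-.5,140+(v+.5)/5-.5)
d=np.array([np.cos(np.radians(-5.65)),np.sin(np.radians(-5.65))]);n=np.array([-d[1],d[0]])
for nm,u,v,z in(('back top near',247,338,.097),('back top far',225,272,.097),('back bot near',260,408,.039),('front top near',570,240,.097),('front bot near',570,315,.039)):
    p=pl('scene',*C(u,v),z)[:2]; print(nm,'d',round(p@d,4),'n',round(p@n,4))
p=np.array([.5481,-.0245]);print('tcp',p@d,p@n)
E
```

```text
back top near d 0.6425 n 0.0562
back top far d 0.6394 n 0.0077
back bot near d 0.6419 n 0.0569
front top near d 0.4611 n 0.0579
front bot near d 0.4615 n 0.0612
tcp 0.5478493139748464 0.02958021597774736
```

{"name": "carry_out", "arguments": {"steps": [{"slide":[0.01,0,0],"delta_rot":[0,0,0]},{"slide":[0.01,0,0],"delta_rot":[0,0,0]},{"slide":[0.008,0,0],"delta_rot":[0,0,0]},{"slide":[0.002,0,-0.005],"delta_rot":[0,0,0]},{"slide":[0.001,0,-0.004],"delta_rot":[0,0,0]},{"slide":[0,0,-0.002],"delta_rot":[0,0,0]},{"slide":[0,0,0],"delta_rot":[0,0,0]},{"slide":[0,0,0],"delta_rot":[0,0,0]}]}}

```text
time_s: 11.7
tool_pos: [0.559, -0.0258, 0.198]
eef_rot: [-2.172, 0.107, 2.171]
contact_force: [-0.2, -0.3, -4.7]
gripper_width: 0.651
```

{"name": "carry_out", "arguments": {"steps": [{"slide":[0,0,-0.001],"delta_rot":[0,0,0]},{"slide":[0,0,-0.001],"delta_rot":[0,0,0]},{"slide":[0,0,0],"delta_rot":[0,0,0]}]}}

```text
time_s: 12.0
tool_pos: [0.5608, -0.026, 0.1979]
eef_rot: [-2.172, 0.107, 2.171]
contact_force: [1.0, 0.1, -4.3]
gripper_width: 0.652
```

```bash
python3 - <<'E'
from h import *
s,R=st()
pic('scene','s6.png',(160,140,150,120),5)
E
```

```text
t 12.0 pos [ 0.5608 -0.026   0.1979] jawyaw -95.62 down [ 5.e-04 -1.e-04 -1.e+00] F [ 1.   0.1 -4.3] w 55.7 q [-0.12  0.47  1.9   0.    0.77  1.55]
```

View pics/s6.png

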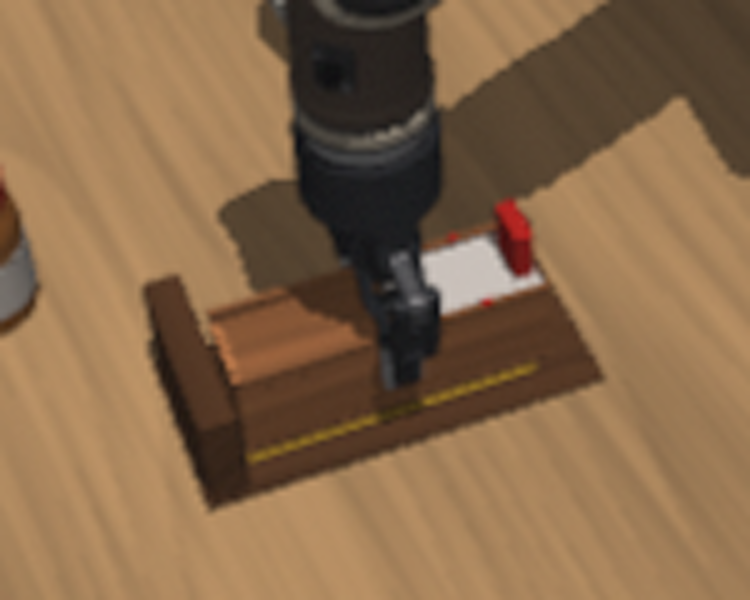

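The back end at (235,380) is just short of the bar. I'll advance in 1 mm steps while watching the force.

{"name": "carry_out", "arguments": {"steps": [{"slide":[0.001,0,-0.001],"delta_rot":[0,0,0]},{"slide":[0,0,0],"delta_rot":[0,0,0]}]}}

```text
time_s: 12.25
tool_pos: [0.5617, -0.0261, 0.1966]
eef_rot: [-2.171, 0.107, 2.171]
contact_force: [-0.5, -0.3, -4.5]
gripper_width: 0.647
```

{"name": "carry_out", "arguments": {"steps": [{"slide":[0,0,-0.001],"delta_rot":[0,0,0]},{"slide":[0,0,0],"delta_rot":[0,0,0]}]}}

```text
time_s: 12.45
tool_pos: [0.5628, -0.0262, 0.1967]
eef_rot: [-2.171, 0.107, 2.171]
contact_force: [0.2, 0.7, -4.3]
gripper_width: 0.646
```

{"name": "carry_out", "arguments": {"steps": [{"slide":[0,0,-0.001],"delta_rot":[0,0,0]},{"slide":[0,0,0],"delta_rot":[0,0,0]}]}}

```text
time_s: 12.65
tool_pos: [0.5638, -0.0263, 0.1968]
eef_rot: [-2.171, 0.107, 2.171]
contact_force: [-0.3, 0.0, -5.4]
gripper_width: 0.651
```

{"name": "carry_out", "arguments": {"steps": [{"slide":[0,0,-0.001],"delta_rot":[0,0,0]},{"slide":[0,0,0],"delta_rot":[0,0,0]}]}}

```text
time_s: 12.85
tool_pos: [0.5648, -0.0264, 0.1967]
eef_rot: [-2.171, 0.107, 2.171]
contact_force: [-0.5, 0.6, -4.1]
gripper_width: 0.647
```

{"name": "carry_out", "arguments": {"steps": [{"slide":[0,0,-0.001],"delta_rot":[0,0,0]},{"slide":[0,0,0],"delta_rot":[0,0,0]}]}}

```text
time_s: 13.05
tool_pos: [0.5658, -0.0265, 0.1967]
eef_rot: [-2.171, 0.107, 2.171]
contact_force: [0.0, -0.3, -4.5]
gripper_width: 0.652
```

{"name": "carry_out", "arguments": {"steps": [{"slide":[0,0,-0.001],"delta_rot":[0,0,0]},{"slide":[0,0,0],"delta_rot":[0,0,0]}]}}

```text
time_s: 13.25
tool_pos: [0.5668, -0.0266, 0.1967]
eef_rot: [-2.171, 0.107, 2.171]
contact_force: [0.7, 0.5, -4.9]
gripper_width: 0.648
```

{"name": "carry_out", "arguments": {"steps": [{"slide":[0,0,-0.001],"delta_rot":[0,0,0]},{"slide":[0,0,0],"delta_rot":[0,0,0]}]}}

```text
time_s: 13.45
tool_pos: [0.5674, -0.0266, 0.1965]
eef_rot: [-2.17, 0.106, 2.172]
contact_force: [-0.7, -0.7, -4.3]
gripper_width: 0.648
```

```bash
python3 - <<'E'
from h import *
s,R=st()
pic('scene','s7.png',(180,175,80,70),9)
E
```

```text
t 13.45 pos [ 0.5674 -0.0266  0.1965] jawyaw -95.62 down [-1.1e-03  1.0e-04 -1.0e+00] F [-0.7 -0.7 -4.3] w 55.3 q [-0.12  0.48  1.88 -0.    0.78  1.55]
```

View pics/s7.png

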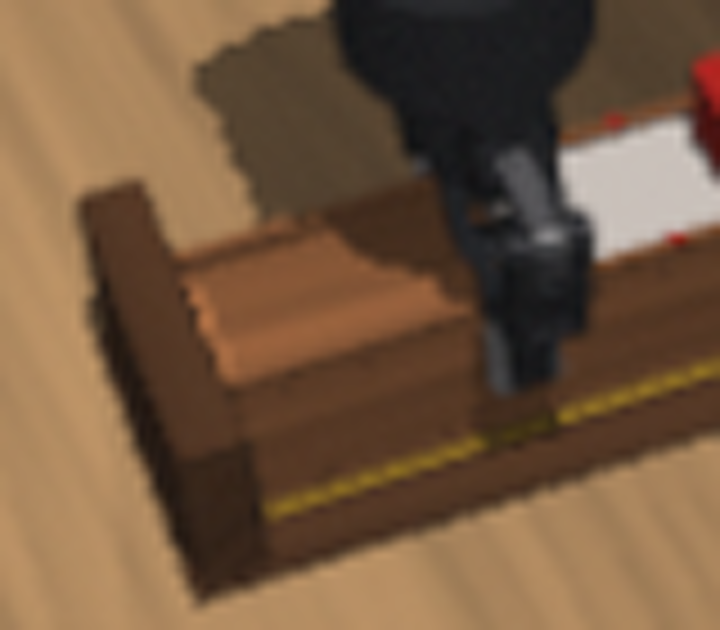

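{"name": "carry_out", "arguments": {"steps": [{"slide":[0,0,-0.001],"delta_rot":[0,0,0]},{"slide":[0,0,0],"delta_rot":[0,0,0]}]}}

```text
time_s: 13.7
tool_pos: [0.5677, -0.0266, 0.1963]
eef_rot: [-2.168, 0.106, 2.175]
contact_force: [-4.2, -0.3, -2.5]
gripper_width: 0.651
```

{"name": "carry_out", "arguments": {"steps": [{"slide":[0,0,-0.001],"delta_rot":[0,0,0]},{"slide":[0,0,0],"delta_rot":[0,0,0]}]}}

```text
time_s: 13.9
tool_pos: [0.5681, -0.0267, 0.1961]
eef_rot: [-2.165, 0.106, 2.177]
contact_force: [-7.8, 0.4, -1.0]
gripper_width: 0.65
```

Contact (8 N, advance stopped). I'll ease off, set it down and check.

{"name": "carry_out", "arguments": {"steps": [{"slide":[0.001,0,0.0005],"delta_rot":[0,0,0]},{"slide":[0,0,0],"delta_rot":[0,0,0]}]}}

```text
time_s: 14.1
tool_pos: [0.5679, -0.0267, 0.1959]
eef_rot: [-2.166, 0.106, 2.176]
contact_force: [-8.6, 1.6, 3.7]
gripper_width: 0.649
```

{"name": "carry_out", "arguments": {"steps": [{"slide":[0.001,0,0.0005],"delta_rot":[0,0,0]},{"slide":[0,0,0],"delta_rot":[0,0,0]}]}}

```text
time_s: 14.3
tool_pos: [0.5678, -0.0266, 0.1958]
eef_rot: [-2.167, 0.106, 2.175]
contact_force: [-9.3, 1.2, 7.2]
gripper_width: 0.65
```

```bash
python3 - <<'E'
from h import *
s,R=st()
E
```

```text
t 14.3 pos [ 0.5678 -0.0266  0.1958] jawyaw -95.59 down [-3.7e-03  1.0e-04 -1.0e+00] F [-9.3  1.2  7.2] w 55.5 q [-0.12  0.48  1.88 -0.    0.78  1.55]
```

{"name": "carry_out", "arguments": {"steps": [{"slide":[0,0,0],"delta_rot":[0,0,0]},{"slide":[0,0,0],"delta_rot":[0,0,0]},{"slide":[0,0,0],"delta_rot":[0,0,0]},{"slide":[0,0,0],"delta_rot":[0,0,0]},{"slide":[0,0,0],"delta_rot":[0,0,0]},{"slide":[0,0,0],"delta_rot":[0,0,0]},{"slide":[0,0,0],"delta_rot":[0,0,0]},{"slide":[0,0,0],"delta_rot":[0,0,0]}], "gripper": 0.0854}}

```text
time_s: 15.1
tool_pos: [0.5686, -0.0268, 0.1946]
eef_rot: [-2.171, 0.107, 2.171]
contact_force: [0.5, 0.5, 0.3]
gripper_width: 1.0
```

{"name": "carry_out", "arguments": {"steps": [{"slide":[-0.01,0,0],"delta_rot":[0,0,0]},{"slide":[-0.02,0,0],"delta_rot":[0,0,0]},{"slide":[-0.02,0,0],"delta_rot":[0,0,0]},{"slide":[-0.02,0,0],"delta_rot":[0,0,0]},{"slide":[-0.02,0,0],"delta_rot":[0,0,0]},{"slide":[-0.01,0,0],"delta_rot":[0,0,0]},{"slide":[0,0,0],"delta_rot":[0,0,0]},{"slide":[0,0,0],"delta_rot":[0,0,0]}]}}

```text
time_s: 15.9
tool_pos: [0.5684, -0.0267, 0.2945]
eef_rot: [-2.171, 0.107, 2.171]
contact_force: [-0.2, 0.1, -0.2]
gripper_width: 0.999
```

```bash
python3 - <<'E'
from h import *
s,R=st()
pic('scene','s8.png',(180,160,120,90),6)
E
```

```text
t 15.9 pos [ 0.5684 -0.0267  0.2945] jawyaw -95.62 down [-3.e-04  0.e+00 -1.e+00] F [-0.2  0.1 -0.2] w 85.4 q [-0.12  0.33  1.85  0.    0.96  1.55]
```

View pics/s8.png

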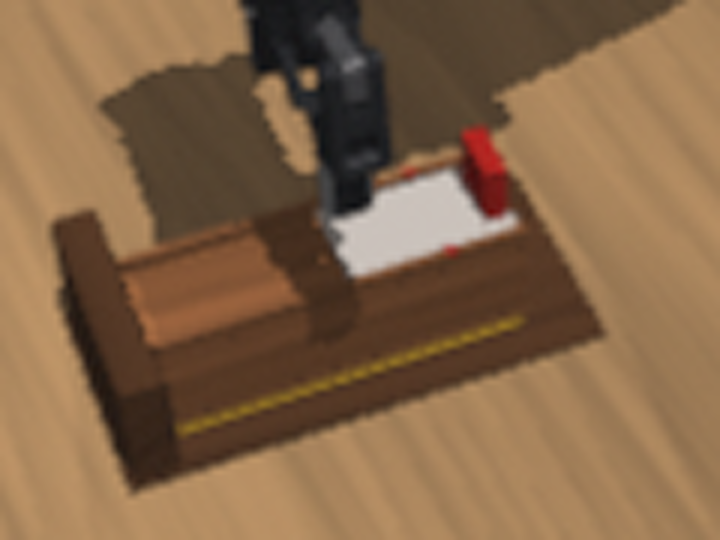

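```bash
python3 - <<'E'
from h import *
im=cv2.imread('pics/raw_s8.png'); hsv=cv2.cvtColor(im,cv2.COLOR_BGR2HSV)
d=np.array([np.cos(np.radians(-5.65)),np.sin(np.radians(-5.65))]);n=np.array([-d[1],d[0]])
m=(cv2.inRange(hsv,(0,150,80),(8,255,255))|cv2.inRange(hsv,(172,150,80),(180,255,255)))
m[:160]=0;m[250:]=0;m[:,:180]=0;m[:,300:]=0
k,l,stt,c=cv2.connectedComponentsWithStats(m)
for i in range(1,k):
    z=.0775 if stt[i,4]>30 else .064
    p=pl('scene',*c[i],z)[:2]; print(stt[i],c[i],'d',round(p@d,4),'n',round(p@n,4))
# predicted for tab at d0
for f in(.657,.660,.6605):
    P=d*(f-.17)+n*.029; print(f,proj('scene',np.array([*P,.0775])))
C=lambda u,v:(180+(u+.5)/6-.5,160+(v+.5)/6-.5)
for nm,u,v in(('back near',160,348),('back far',118,262),('front near',525,232),('front far(hid)',470,150)):
    p=pl('scene',*C(u,v),.064)[:2]; print(nm,'d',round(p@d,4),'n',round(p@n,4))
c=cv2.resize(im[170:210,215:275],None,fx=12,fy=12,interpolation=cv2.INTER_CUBIC);cv2.imwrite('pics/s8b.png',c)
E
```

```text
[257 181   8  15  73] [260.76712329 187.73972603] d 0.4863 n 0.0281
[247 188   3   2   4] [247.75 188.25] d 0.5159 n 0.0041
[254 201   3   2   5] [255.2 201.6] d 0.5152 n 0.0581
0.657 [260.65004776 188.03502899]
0.66 [259.6434295  188.34634801]
0.6605 [259.47553282 188.39827378]
back near d 0.6549 n 0.0596
back far d 0.6575 n 0.0045
front near d 0.4807 n 0.0595
front far(hid) d 0.4843 n 0.0021
```

View pics/s8b.png

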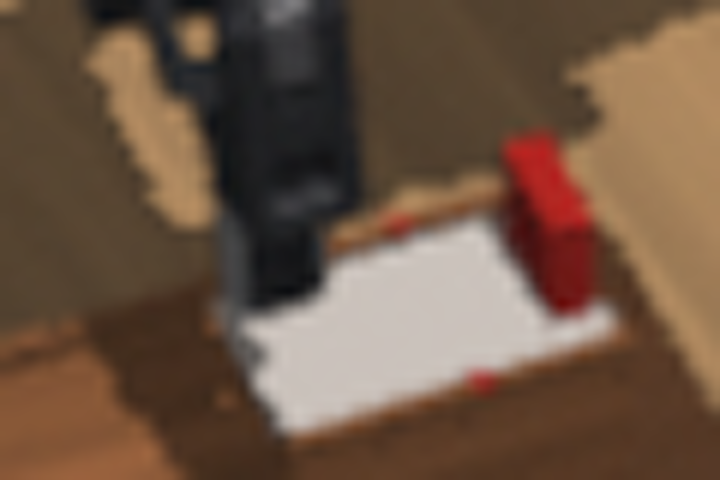

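Scene check: tab at (261,188), which gives d = 0.486 and n = 0.028. The readings for "midway" scatter by about 2 mm, so I'll move the arm aside once and look from above.

{"name": "carry_out", "arguments": {"steps": [{"slide":[-0.01,0.04,0],"delta_rot":[0,0,0]},{"slide":[-0.01,0.04,0],"delta_rot":[0,0,0]},{"slide":[-0.01,0.04,0],"delta_rot":[0,0,0]},{"slide":[-0.01,0.04,0],"delta_rot":[0,0,0]},{"slide":[-0.01,0.04,0],"delta_rot":[0,0,0]}]}}

```text
time_s: 16.45
tool_pos: [0.5482, -0.227, 0.3433]
eef_rot: [-2.168, 0.105, 2.173]
contact_force: [-0.0, 0.3, -0.7]
gripper_width: 1.002
```

```bash
python3 - <<'E'
from h import *
s,R=st()
pic('scene','s9.png',(180,160,120,90),6)
pic('top','t9.png',(225,130,80,110),5)
E
```

```text
t 16.45 pos [ 0.5482 -0.227   0.3433] jawyaw -95.61 down [-0.0026  0.0014 -1.    ] F [-0.   0.3 -0.7] w 85.6 q [-0.47  0.31  1.76  0.    1.07  1.2 ]
```

View pics/t9.png

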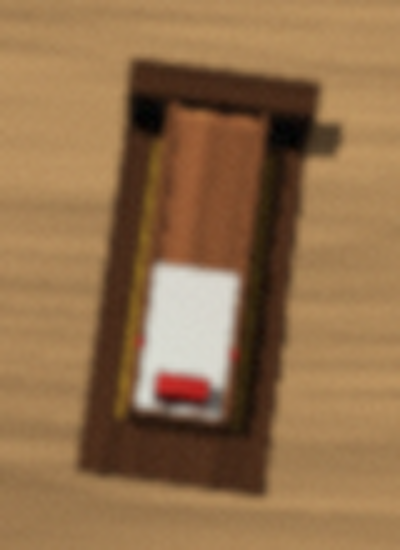

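View pics/s9.png

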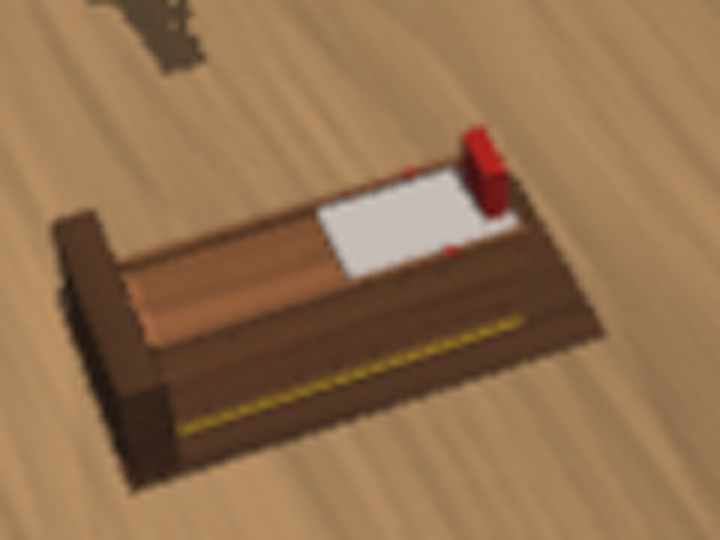

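```bash
python3 - <<'E'
from h import *
d=np.array([np.cos(np.radians(-5.65)),np.sin(np.radians(-5.65))]);n=np.array([-d[1],d[0]])
C=lambda u,v:(225+(u+.5)/5-.5,130+(v+.5)/5-.5)
def q(nm,p): print(nm,'d',round(p@d,4),'n',round(p@n,4))
im=cv2.imread('pics/raw_t9.png'); hsv=cv2.cvtColor(im,cv2.COLOR_BGR2HSV)
for nm,cam,f,roi in(('top','top','raw_t9.png',(225,130,80,110)),('scene','scene','raw_s9.png',(180,160,120,90))):
    hsv=cv2.cvtColor(cv2.imread('pics/'+f),cv2.COLOR_BGR2HSV); r=np.zeros(hsv.shape[:2],np.uint8);u,v,w,h=roi;r[v:v+h,u:u+w]=1
    red=(cv2.inRange(hsv,(0,140,60),(8,255,255))|cv2.inRange(hsv,(172,140,60),(180,255,255)))*r
    k,l,s,c=cv2.connectedComponentsWithStats(red)
    for i in range(1,k):
        if s[i,4]<2: continue
        q(f'{nm} red {s[i,4]}',pl(cam,*c[i],.0775 if s[i,4]>25 else .064)[:2])
    wh=cv2.inRange(hsv,(0,0,110),(180,60,255))*r
    k,l,s,c=cv2.connectedComponentsWithStats(wh); i=1+np.argmax(s[1:,4])
    vv,uu=np.nonzero(l==i); P=np.array([pl(cam,a,b,.0605)[:2] for a,b in zip(uu,vv)])
    (cx,cy),(a,b),ang=cv2.minAreaRect((P*1000).astype(np.float32)); print(nm,'white rect mm',cx,cy,a,b,ang)
    D=P@d;N=P@n; print(' n range',np.percentile(N,[3,50,97]),'d',np.percentile(D,[1,99]))
    # slope of white centreline in n vs d
    M=[(x,N[abs(D-x)<.003].min(),N[abs(D-x)<.003].max()) for x in np.linspace(D.min()+.02,D.max()-.006,6)]; M=np.array(M);print(' centreline',np.round((M[:,1]+M[:,2])/2,4))
for nm,u,v in(('L back',163,104),('R back',268,117),('front L',128,415),('front R',232,430)): q('top '+nm,pl('top',*C(u,v),.064)[:2])
for nm,u,v in(('board L',80,470),('board R',266,494)): q(nm,pl('top',*C(u,v),.006)[:2])
for nm,u,v in(('bar back L',133,60),('bar back R',318,84),('bar front L',132,96),('bar frontR',310,120)): q(nm,pl('top',*C(u,v),.072)[:2])
E
```

```text
top red 2 d 0.5142 n 0.0023
top red 44 d 0.4877 n 0.0295
top white rect mm 520.29248046875 -20.81563377380371 48.85447311401367 83.14674377441406 84.28658294677734
 n range [0.00780293 0.03214817 0.05383258] d [0.48071959 0.56060931]
 centreline [0.0309 0.0308 0.031  0.0307 0.031  0.0308]
scene red 83 d 0.4875 n 0.0292
scene red 4 d 0.5159 n 0.0041
scene red 5 d 0.5152 n 0.0581
scene white rect mm 521.8271484375 -23.07894515991211 46.7504768371582 83.01978302001953 84.35726165771484
 n range [0.00639845 0.02968039 0.0505276 ] d [0.48448643 0.56298025]
 centreline [0.0287 0.0279 0.0276 0.0296 0.0293 0.029 ]
top L back d 0.6548 n 0.0619
top R back d 0.6552 n 0.0012
top front L d 0.4721 n 0.0578
top front R d 0.4715 n -0.0001
board L d 0.4473 n 0.0818
board R d 0.448 n -0.0265
bar back L d 0.676 n 0.0822
bar back R d 0.6759 n -0.0245
bar front L d 0.6543 n 0.0799
bar frontR d 0.6537 n -0.0223
```

From above, the box centre n is 0.0305–0.031 against 0.028–0.029 for the board and lines, and from the scene view it is 0.029 against 0.029. So it is centred within about 2 mm, parallel (84.3°), and its back end is at the bar. The tab is at d = 0.4875, n = 0.029 in both views. I'll go over the tab.

{"name": "carry_out", "arguments": {"steps": [{"slide":[0.004,-0.04,0.016],"delta_rot":[0,0,0]},{"slide":[0.008,-0.04,0.016],"delta_rot":[0,0,0]},{"slide":[0.008,-0.04,0.016],"delta_rot":[0,0,0]},{"slide":[0.01,-0.04,0.016],"delta_rot":[0,0,0]},{"slide":[0.01,-0.04,0.016],"delta_rot":[0,0,0]},{"slide":[0,0,0],"delta_rot":[0,0,0]},{"slide":[0,0,0],"delta_rot":[0,0,0]}]}}

```text
time_s: 17.25
tool_pos: [0.4881, -0.0175, 0.3033]
eef_rot: [-2.169, 0.103, 2.176]
contact_force: [0.4, -1.3, 1.0]
gripper_width: 1.005
```

```bash
python3 - <<'E'
from h import *
s,R=st(); print(R.T@(np.array([.4875,-.0186,.240])-s['tool_pos']))
E
```

```text
t 17.25 pos [ 0.4881 -0.0175  0.3033] jawyaw -95.45 down [-2.9e-03  2.0e-04 -1.0e+00] F [ 0.4 -1.3  1. ] w 85.8 q [-0.12  0.18  2.03 -0.    0.94  1.54]
[0.0632735  0.00113818 0.00026274]
```

{"name": "carry_out", "arguments": {"steps": [{"slide":[0.01,0.0005,0],"delta_rot":[0,0,0]},{"slide":[0.015,0,0],"delta_rot":[0,0,0]},{"slide":[0.015,0,0],"delta_rot":[0,0,0]},{"slide":[0.01,0,0],"delta_rot":[0,0,0]},{"slide":[0.005,0,0],"delta_rot":[0,0,0]},{"slide":[0.003,0,0],"delta_rot":[0,0,0]},{"slide":[0,0,0],"delta_rot":[0,0,0]},{"slide":[0,0,0],"delta_rot":[0,0,0]}]}}

```text
time_s: 18.05
tool_pos: [0.4894, -0.0196, 0.2471]
eef_rot: [-2.172, 0.107, 2.17]
contact_force: [0.1, -0.5, -0.0]
gripper_width: 0.999
```

```bash
python3 - <<'E'
from h import *
s,R=st(); p=s['tool_pos'][:2]
d=np.array([np.cos(np.radians(-5.65)),np.sin(np.radians(-5.65))]);n=np.array([-d[1],d[0]]); print(p@d,p@n)
pic('scene','s10.png',(200,140,100,80),7)
E
```

```text
t 18.05 pos [ 0.4894 -0.0196  0.2471] jawyaw -95.63 down [ 1.e-03 -1.e-04 -1.e+00] F [ 0.1 -0.5 -0. ] w 85.4 q [-0.13  0.27  2.05  0.    0.81  1.54]
0.4889067210222509 0.02871299718783446
```

View pics/s10.png

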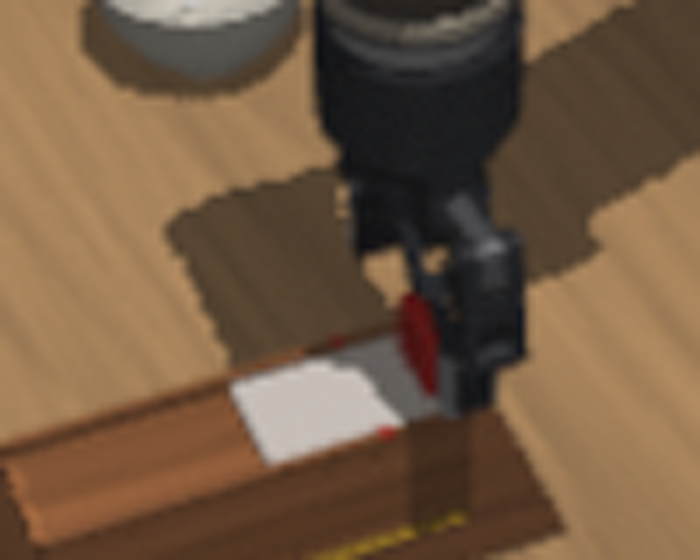

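{"name": "carry_out", "arguments": {"steps": [{"slide":[0.003,-0.0007,0.0015],"delta_rot":[0,0,0]},{"slide":[0.0035,0,0],"delta_rot":[0,0,0]},{"slide":[0,0,0],"delta_rot":[0,0,0]},{"slide":[0,0,0],"delta_rot":[0,0,0]}]}}

```text
time_s: 18.5
tool_pos: [0.4874, -0.0185, 0.24]
eef_rot: [-2.171, 0.106, 2.171]
contact_force: [-0.8, 0.3, -0.3]
gripper_width: 1.0
```

{"name": "carry_out", "arguments": {"steps": [{"slide":[0,0,0],"delta_rot":[0,0,0]},{"slide":[0,0,0],"delta_rot":[0,0,0]},{"slide":[0,0,0],"delta_rot":[0,0,0]},{"slide":[0,0,0],"delta_rot":[0,0,0]},{"slide":[0,0,0],"delta_rot":[0,0,0]},{"slide":[0,0,0],"delta_rot":[0,0,0]},{"slide":[0,0,0],"delta_rot":[0,0,0]},{"slide":[0,0,0],"delta_rot":[0,0,0]},{"slide":[0,0,0],"delta_rot":[0,0,0]},{"slide":[0,0,0],"delta_rot":[0,0,0]},{"slide":[0,0,0],"delta_rot":[0,0,0]},{"slide":[0,0,0],"delta_rot":[0,0,0]}], "gripper": 0.015, "squeeze": 50}}

```text
time_s: 19.7
tool_pos: [0.4876, -0.0185, 0.2404]
eef_rot: [-2.171, 0.107, 2.171]
contact_force: [-1.9, 1.4, 6.1]
gripper_width: 0.334
```

```bash
python3 - <<'E'
from h import *
s,R=st(); p=s['tool_pos'][:2]
d=np.array([np.cos(np.radians(-5.65)),np.sin(np.radians(-5.65))]);n=np.array([-d[1],d[0]]); print(p@d,p@n)
pic('scene','s11.png',(180,150,120,90),6)
E
```

```text
t 19.7 pos [ 0.4876 -0.0185  0.2404] jawyaw -95.62 down [ 0.e+00  1.e-04 -1.e+00] F [-1.9  1.4  6.1] w 28.5 q [-0.13  0.28  2.06  0.    0.8   1.54]
0.4870365716922791 0.029561652620051757
```

View pics/s11.png

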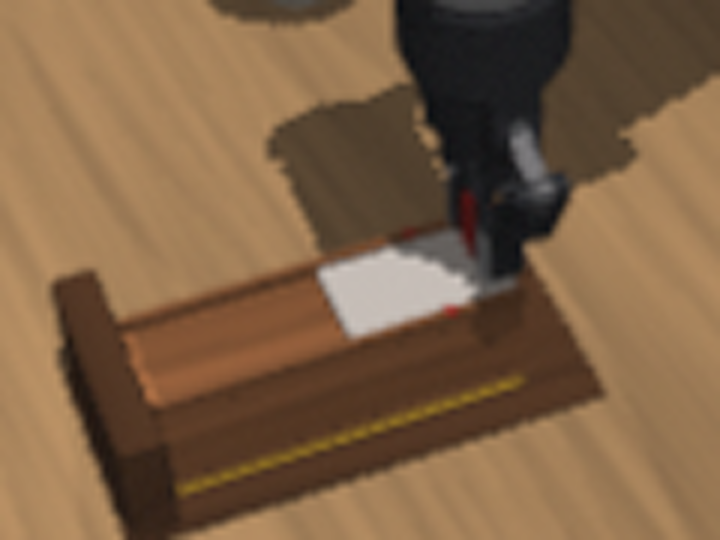

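The tab is gripped (28.5 mm reading; tab between the fingers at (468,220) in the crop) and the box hasn't moved. I'll slide slowly.

{"name": "carry_out", "arguments": {"steps": [{"slide":[0,0,-0.003],"delta_rot":[0,0,0]},{"slide":[0,0,-0.003],"delta_rot":[0,0,0]},{"slide":[0,0,-0.003],"delta_rot":[0,0,0]},{"slide":[0,0,-0.003],"delta_rot":[0,0,0]},{"slide":[0,0,-0.003],"delta_rot":[0,0,0]},{"slide":[0,0,-0.003],"delta_rot":[0,0,0]},{"slide":[0,0,-0.003],"delta_rot":[0,0,0]},{"slide":[0,0,-0.003],"delta_rot":[0,0,0]},{"slide":[0,0,0],"delta_rot":[0,0,0]},{"slide":[0,0,0],"delta_rot":[0,0,0]}]}}

```text
time_s: 20.75
tool_pos: [0.5106, -0.0208, 0.2404]
eef_rot: [-2.167, 0.106, 2.175]
contact_force: [-4.7, 0.5, 9.6]
gripper_width: 0.341
```

```bash
python3 - <<'E'
from h import *
s,R=st(); p=s['tool_pos'][:2]
d=np.array([np.cos(np.radians(-5.65)),np.sin(np.radians(-5.65))]);n=np.array([-d[1],d[0]]); print(p@d-.4870,p@n)
pic('scene','s12.png',(180,150,120,90),6)
E
```

```text
t 20.75 pos [ 0.5106 -0.0208  0.2404] jawyaw -95.61 down [-3.6e-03  3.0e-04 -1.0e+00] F [-4.7  0.5  9.6] w 29.1 q [-0.13  0.32  2.01 -0.    0.82  1.54]
0.023168910122945086 0.0295272717539417
```

View pics/s12.png

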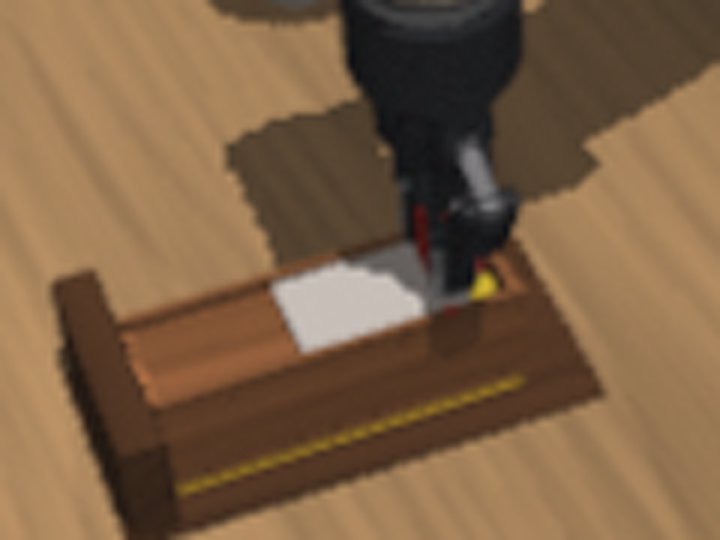

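It is sliding with the box still seated; the tab has moved about 22.6 mm. I'll finish to about 35 mm.

{"name": "carry_out", "arguments": {"steps": [{"slide":[0,0,-0.003],"delta_rot":[0,0,0]},{"slide":[0,0,-0.003],"delta_rot":[0,0,0]},{"slide":[0,0,-0.003],"delta_rot":[0,0,0]},{"slide":[0,0,-0.003],"delta_rot":[0,0,0]},{"slide":[0,0,-0.001],"delta_rot":[0,0,0]},{"slide":[0,0,0],"delta_rot":[0,0,0]},{"slide":[0,0,0],"delta_rot":[0,0,0]}]}}

```text
time_s: 21.5
tool_pos: [0.5232, -0.0221, 0.2404]
eef_rot: [-2.166, 0.106, 2.176]
contact_force: [-5.9, 0.3, 11.6]
gripper_width: 0.339
```

```bash
python3 - <<'E'
from h import *
s,R=st(); p=s['tool_pos'][:2]
d=np.array([np.cos(np.radians(-5.65)),np.sin(np.radians(-5.65))]);n=np.array([-d[1],d[0]]); g=s['tool_pos']+.155*R[:,0]
print('tcp',p@d-.4870,'grasp pt',g[:2]@d-.4870,p@n)
pic('scene','s13.png',(180,150,120,90),6)
# back edge of white
def back(f):
    hsv=cv2.cvtColor(cv2.imread('pics/'+f),cv2.COLOR_BGR2HSV);m=cv2.inRange(hsv,(0,0,110),(180,60,255));r=m*0;r[185:225,200:275]=1;m*=r
    k,l,q,c=cv2.connectedComponentsWithStats(m);i=1+np.argmax(q[1:,4]);v,u=np.nonzero(l==i)
    P=np.array([pl('scene',a,b,.0605)[:2] for a,b in zip(u,v)]);N=P@n;D=P@d
    return [round(D[abs(N-x)<.004].max(),4) for x in(.015,.023,.03,.037,.045)]
for f in('raw_s9.png','raw_s11.png','raw_s12.png','raw_s13.png'): print(f,back(f))
E
```

```text
t 21.5 pos [ 0.5232 -0.0221  0.2404] jawyaw -95.61 down [-4.9e-03  3.0e-04 -1.0e+00] F [-5.9  0.3 11.6] w 29.0 q [-0.13  0.34  1.98 -0.    0.83  1.54]
tcp 0.03579151256908797 grasp pt 0.035035466714002705 0.029510855380795457
raw_s9.png [np.float64(0.5631), np.float64(0.563), np.float64(0.563), np.float64(0.563), np.float64(0.563)]
raw_s11.png [np.float64(0.5631), np.float64(0.563), np.float64(0.563), np.float64(0.563), np.float64(0.563)]
raw_s12.png [np.float64(0.5858), np.float64(0.5857), np.float64(0.5857), np.float64(0.5855), np.float64(0.5854)]
raw_s13.png [np.float64(0.5971), np.float64(0.5983), np.float64(0.5981), np.float64(0.5979), np.float64(0.5977)]
```

View pics/s13.png

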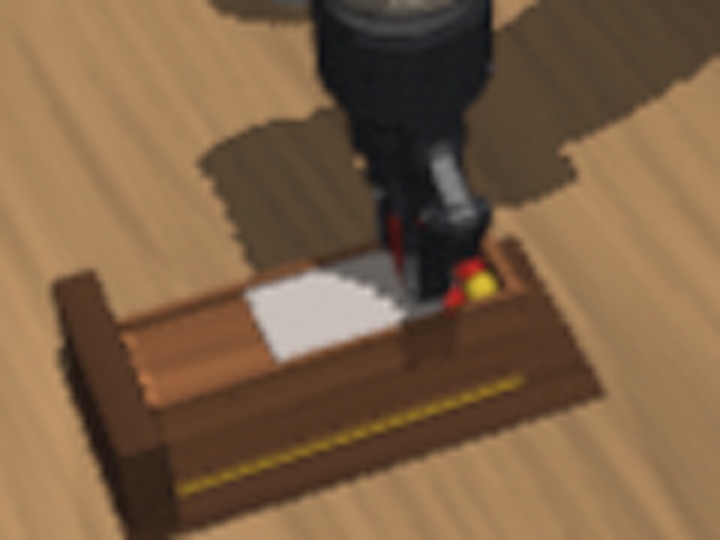

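Shutter travel is 34.9 mm by image (back edge 0.563 to 0.598) and 35.0 mm by grasp-point motion. The box is unmoved, and the front edge is at the red mark (455,300). I'll hold briefly and do a last check.

{"name": "carry_out", "arguments": {"steps": [{"slide":[0,0,0],"delta_rot":[0,0,0]},{"slide":[0,0,0],"delta_rot":[0,0,0]},{"slide":[0,0,0],"delta_rot":[0,0,0]},{"slide":[0,0,0],"delta_rot":[0,0,0]},{"slide":[0,0,0],"delta_rot":[0,0,0]},{"slide":[0,0,0],"delta_rot":[0,0,0]},{"slide":[0,0,0],"delta_rot":[0,0,0]},{"slide":[0,0,0],"delta_rot":[0,0,0]}]}}

```text
time_s: 22.35
tool_pos: [0.5231, -0.0221, 0.2403]
eef_rot: [-2.166, 0.106, 2.177]
contact_force: [-7.4, 1.3, 10.9]
gripper_width: 0.336
```

```bash
python3 - <<'E'
from h import *
s,R=st(); pic('scene','s14.png')
a,b=cv2.imread('pics/raw_s13.png'),cv2.imread('pics/raw_s14.png'); print('diff',(np.abs(a.astype(int)-b).max(2)>40).sum())
a=cv2.imread('pics/scene0.png'); print('bystander diff',[(np.abs(a[v:v+h,u:u+w].astype(int)-b[v:v+h,u:u+w]).max(2)>40).sum() for u,v,w,h in((135,165,35,45),(180,265,50,55),(208,120,40,32))])
E
```

```text
t 22.35 pos [ 0.5231 -0.0221  0.2403] jawyaw -95.61 down [-5.e-03  3.e-04 -1.e+00] F [-7.4  1.3 10.9] w 28.7 q [-0.13  0.34  1.98 -0.    0.83  1.54]
diff 1
bystander diff [np.int64(0), np.int64(0), np.int64(481)]
```

View pics/s14.png

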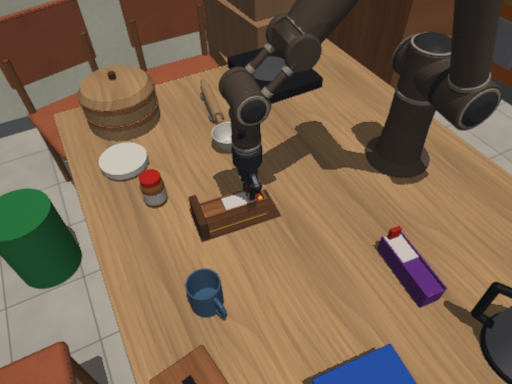

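The view is steady. The jar and mug are unchanged, and the bowl is still at (225,136), only partly hidden by the arm. Handing in.

```bash
python3 -c "
from cell import arm
print(arm.finish_job())"
```

```text
the job is handed in; nothing more can be done
None
```

I set the bamboo box down on the serving board with its back end against the stop bar and its red tab pointing away. I then slid the shutter to half travel and handed the job in at about 22.4 s, still holding the tab. No verdict was reported.

**Last checks:**
- **Shutter:** travel was 34.9 mm by image and 35.0 mm by tool motion, against a target of 35. It held steady for 0.8 s before hand-in, with about 7 N of spring load.
- **Flush:** I pushed the box on until the force read about 8 N, then pressed it down on the board. Its back end stayed at the bar while the shutter slid.
- **Centring:** the two cameras disagree a little. The scene view puts the box on the centre line, while the top view puts it 1.5–2 mm to the left. I took it as centred, since that is within the calibration error.
- **Bystanders:** the jar and mug are unchanged in the images. The arm partly hides the bowl, so I compared it only by eye; it looks to be in the same place. I did not go near the purple box.

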